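# Charge the unlocked grinding jar and lock it

### The job

Pour all seven white grinding balls from the spouted dark metal cup into the steel grinding jar whose red-knobbed locking bolt is drawn out. Then stand the empty cup upright again in the middle of its blue mat and let go of it, and after that push that jar's bolt fully home to lock it. Leave the other jar's bolt home and do not disturb the other things on the bench.

Things in the scene. Friction and masses are not known exactly. Their poses are not given: they have to be found in the camera images.
- cup: loose dark steel cup with a pouring spout, about 0.1 kg, 3 mm walls. Origin: centre of the flat bottom's underside, z up. Box part: x -25 to 27, y -27 to 27, z 0 to 57 mm; grip it across its two flat side walls (facing +y and -y, 54 mm apart; a bead at z 53 to 57 makes 56). The spout points to -x; its floor, 48 mm wide, rises at 35 degrees: tip the cup spout-down by 55 to 65 degrees to empty it
- cup_lip (a point): middle of the spout's pouring lip, at x -64, z 32 mm in the cup's frame (the spout's floor starts at x -23, z 3); the spout's low side walls reach up to z 54 mm
- ball_1: white ceramic grinding ball, 15 mm in diameter, 11 g; origin at its centre; starts in the cup
- ball_2: white ceramic grinding ball, 15 mm in diameter, 11 g; origin at its centre; starts in the cup
- ball_3: white ceramic grinding ball, 15 mm in diameter, 11 g; origin at its centre; starts in the cup
- ball_4: white ceramic grinding ball, 15 mm in diameter, 11 g; origin at its centre; starts in the cup
- ball_5: white ceramic grinding ball, 15 mm in diameter, 11 g; origin at its centre; starts in the cup
- ball_6: white ceramic grinding ball, 15 mm in diameter, 11 g; origin at its centre; starts in the cup
- ball_7: white ceramic grinding ball, 15 mm in diameter, 11 g; origin at its centre; starts in the cup
- mat: round blue mat, 110 mm across, 3 mm thick, fixed; origin at the centre of its underside; the cup starts on it
- station_p: fixed grinding-jar station: grey base plate 150 x 112 x 10 mm (x -97 to +53) with an open round steel jar, 90 mm across outside, 78 inside, rim 60 mm and inner floor 16 mm above the bench. Origin on the jar's axis at bench height. Its locking bolt is on the -x side (towards the robot) in a dark guide block 34 mm tall (x -65 to -43)
- station_q: second station, of the same shape and look as station_p
- station_p_floor (a point): centre of the inner floor of station_p's jar
- bolt_p (a joint): slide bolt of station_p, m: 0 = fully home (locked), up to 0.028 = drawn out along the station's -x. Friction about 2 N, no spring; it stays where it is left. One of the two bolts starts drawn out, by 18 to 26 mm, the other starts home
- bolt_q (a joint): slide bolt of station_q, like bolt_p: 0 = home, up to 0.028 = drawn out; one of the two starts drawn out by 18 to 26 mm, the other starts home
- bolt_p_knob (a point): point on the axis of bolt_p's upright red knob, 45 mm above the bench. The knob is 12 mm across and tops out at 54 mm above the bench; below 27 mm it is a block 12 mm (x) by 24 mm (y). Pushed along the station's +x it goes home
- bolt_q_knob (a point): the same point on bolt_q
- timer: white bench timer, 64 x 64 x 19 mm, bystander
- tape: roll of cream paper tape, 62 mm across, 19 mm, bystander
- marker: blue marker lying down, 135 mm long, 16 mm thick, bystander
- dropper: brown dropper bottle with blue cap, 73 mm tall, bystander
- bottle: white reagent bottle, 39 mm across, 150 mm tall, bystander
There are look-alikes about, which are no part of the job. Of the things that look like the mat, the middle-sized one is meant.

How it is judged:
On the way, in this order (a step that is already met when the one before it is completed fails the run):
1. all seven balls are in the jar whose bolt is drawn, its bolt still drawn (horizontal distance between each of ball_1, ball_2, ball_3, ball_4, ball_5, ball_6, ball_7 and station_p_floor below 0.036 m and z of ball_1 in the frame of station_p_floor between 0 and 0.04 m and z of ball_2 in the frame of station_p_floor between 0 and 0.04 m and z of ball_3 in the frame of station_p_floor between 0 and 0.04 m and z of ball_4 in the frame of station_p_floor between 0 and 0.04 m and z of ball_5 in the frame of station_p_floor between 0 and 0.04 m and z of ball_6 in the frame of station_p_floor between 0 and 0.04 m and z of ball_7 in the frame of station_p_floor between 0 and 0.04 m and value of joint bolt_p above 0.012 m), for 0.2 s.
2. the empty cup stands upright on the middle of its mat, released, the bolt not yet home (horizontal distance between cup and mat below 0.03 m and angle between cup's own z axis and vertical below 0.12 rad and z of cup in the frame of mat below 0.008 m and linear speed of cup below 0.03 m/s and contact force between cup and the fingers below 0.1 N and value of joint bolt_p above 0.008 m), for 0.2 s.
3. that jar's bolt is fully home (value of joint bolt_p below 0.004 m), for 0.2 s.
At the end, for the whole second after the job is handed in: All seven balls lie in the jar whose bolt started drawn; the cup stands upright (within 7 degrees), released and at rest, on the mat, its bottom centre within 30 mm of the mat's centre; that jar's bolt is home within 4 mm and the other jar's bolt is still home within 4 mm (horizontal distance between each of ball_1, ball_2, ball_3, ball_4, ball_5, ball_6, ball_7 and station_p_floor below 0.036 m and z of ball_1 in the frame of station_p_floor between 0 and 0.04 m and z of ball_2 in the frame of station_p_floor between 0 and 0.04 m and z of ball_3 in the frame of station_p_floor between 0 and 0.04 m and z of ball_4 in the frame of station_p_floor between 0 and 0.04 m and z of ball_5 in the frame of station_p_floor between 0 and 0.04 m and z of ball_6 in the frame of station_p_floor between 0 and 0.04 m and z of ball_7 in the frame of station_p_floor between 0 and 0.04 m and horizontal distance between cup and mat below 0.03 m and angle between cup's own z axis and vertical below 0.12 rad and z of cup in the frame of mat below 0.008 m and linear speed of cup below 0.03 m/s and contact force between cup and the fingers below 0.1 N and value of joint each of bolt_p, bolt_q below 0.004 m); the robot touches nothing.
It fails at once if the bolt that was home is pulled out by more than 6 mm (value of joint bolt_q above 0.006 m).
It fails at once if a bystander (timer, tape, marker, dropper bottle, white bottle) is moved by more than 30 mm (distance of any of timer, tape, marker, dropper, bottle from where it was at the start of the episode above 0.03 m).
It also fails if it takes over 72 s, if anything falls off the work surface, if the arm or the gripper's body presses on something with over 40 N, if the wrist force passes 120 N, or if a joint passes its speed limit or range.

### The arm

A 6-joint arm with a two-finger parallel gripper is mounted at the origin on a cart in front of the work surface, level with it; the furniture and walls round the work are solid. World frame = base frame: x ahead of the robot, y to its left, z up, the work surface at z = 0. Lengths are in m, angles in rad, forces in N, time in s.
With the tool pointing down it reaches from about 0.35 to 0.775 m from the base axis. Payload 7.3 kg.
Tool frame: the origin (TCP) lies on the centre line of the jaws, within the pads' length; the fingertips stand 17 mm ahead of it and the grasp point (between the pads) lies 2 mm behind it; z points along the fingers, y is the line along which they close (so a half turn about z gives the same grasp; the last joint's range is limited). The gripper opens to 92 mm and grips with 3 to 60 N. Pads are 19 mm wide; open, the fingers measure 130 mm over their backs; the gripper's body (75 mm by 190 mm) begins 47 mm behind the grasp point.
Start: joints at [-1.315, 0.342, 1.524, -0, 1.275, -0.146], TCP at [0.205, -0.483, 0.244] pointing down, gripper open.
Joint ranges: [-2.53, 2.53], [-0.77, 2.02], [0.04, 2.7], [-1, 4.14], [0.28, 2.66], [-3.11, 3.11]. Speed limits (rad/s): [2.57, 2.57, 3.14, 3.14, 3.14, 3.14].

### API

Orientations are given as a unit quaternion [w, x, y, z].
In Python, from workcell import * gives the robot as it stands.
- The arm moves only by the shell command python3 -m jog 'ROWS'. ROWS is text: rows parted by semicolons, each of 7 numbers parted by spaces: the shift along the world's x, y, z in mm, then the turn, a rotation vector about the world's x, y, z in rad, then the opening, from 0 (shut) to 1 (fully open). In form: dx dy dz rx ry rz jaw; .... A call has 1 to 20 rows; each row is the pose to reach, as a shift and turn from the pose commanded when the call began; what a row does not reach only later rows make up. A row lasts 1/12 s, in which the tool goes at most 41.7 mm and 7.16 degrees, less where a joint would pass 70% of its speed; a pose out of reach is approached as far as the arm can. A call with a gripper value outside its range is refused whole. The fingers move at their own pace and stop on an object; the grip force is fixed at half the most. Time passes only in rows, so rows that repeat a pose let the fingers close. It gives the time, the measured TCP pose, the force, the opening and the grip force at its end, in the units of the state.
- get_state(): the state, without advancing time (a new reading comes with each control period).
- camera(name): name is "side" or "top"; returns a dict with "image" (384x512x3 uint8, red, green, blue), "fx", "fy", "cx", "cy" (pixels), "xyz" and "attitude" of the camera in the world. Camera axes: x right, y down, z forward; pixel columns grow to the right and rows downward; lengths in m; the calibration is good to about 2 mm. A picture is of the moment at which its call begins. There is no depth.
- sign_off(): hands the job in; it is judged then, once.
Trained networks look in the newest picture that a camera, given by its name, has taken for a name from the list of things; names that differ only in an ending like _2 or _b are one class to them, and where a whole thing is asked for, a point or a joint stands for the part that bears it (a point fixed in the world has none). Each returns a list of dicts, best first, with "score" (0 to 1); they miss things now and then, are a little off and sometimes report something else, mostly with a low value. They report only what shows in the picture. A call takes as long as a camera call. They do not tell look-alikes from the thing itself.
- boxes_of(name, camera): "point" ([x, y, z] in m, in the coordinates of the camera as it stood for that picture, good to about 4 mm: the middle of the surface that is visible of it).
The state is a dict: "t": time; "joints": joint angles; "dq": joint speeds; "joint_efforts": joint torques, N m; "tcp_pos": TCP position; "ee_rot": TCP orientation; "wrist_force": force on the tool from outside, world axes, zero at the start; "ft_torque": the same for the moment, N m; "finger_gap": opening from 0.0 (shut) to 1.0 (fully open); "finger_force": force on a finger pad.
Only numpy, scipy, OpenCV 4.12 (cv2) and the standard library are available. Lean on these libraries where they do the work, as an engineer would, in place of code of your own. Each camera call takes 0.05 s, during which the arm holds its last target. There are 200 camera calls.

## Working session

There is one attempt and no reset: what is moved stays moved. The work goes in short steps, Python scripts to look and compute and a shell command to move; the robot and the scene stay as the last step left them, time stands still between calls to the robot, and variables do not carry over. Pictures are saved under pics/ and viewed, at most 10 in all, crops included, and the job is handed in when it is done.

```bash
mkdir -p pics; cat > h.py <<'E'
from workcell import *
import numpy as np, cv2
from scipy.spatial.transform import Rotation as R
def rot(c):
    a=np.array(c["attitude"],float)
    return a if a.shape==(3,3) else R.from_quat(a[[1,2,3,0]]).as_matrix()
def ray(c,u,v,z):
    d=rot(c)@np.array([(u-c["cx"])/c["fx"],(v-c["cy"])/c["fy"],1]); o=np.array(c["xyz"])
    return o+d*(z-o[2])/d[2]
def proj(c,p):
    q=rot(c).T@(np.array(p)-c["xyz"]); return c["cx"]+c["fx"]*q[0]/q[2], c["cy"]+c["fy"]*q[1]/q[2]
E
python3 - <<'E'
from h import *
print(get_state())
ims=[]
for n in("top","side"):
    c=camera(n); cv2.imwrite(f"pics/{n}0.png",c["image"][:,:,::-1])
    print(n,{k:v for k,v in c.items() if k!="image"})
    for k in("cup","mat","station_p","bolt_p","timer","tape","marker","dropper","bottle","ball_1"):
        for b in boxes_of(k,n):
            p=rot(c)@np.array(b["point"])+c["xyz"]; print(k,round(b["score"],2),p.round(3),np.round(proj(c,p)))
E
```

```text
{'t': 0.0, 'joints': array([-1.31501885e+00,  3.42732135e-01,  1.52498693e+00,  1.68955563e-05,
        1.27539355e+00, -1.46016526e-01]), 'dq': array([ 0.00115825, -0.00035344, -0.00041554,  0.00215505,  0.00112892,
       -0.00052317]), 'joint_efforts': array([-1.55068297e-03, -4.31246459e+01, -2.44213986e+01,  7.15618883e-02,
        5.60708146e-02, -1.35777091e-04]), 'tcp_pos': array([ 0.20523535, -0.48282476,  0.24305056]), 'ee_rot': array([-7.59279077e-04,  9.79888186e-01,  1.99545897e-01, -3.36193063e-05]), 'wrist_force': array([0.5537671 , 0.52886856, 0.98117365]), 'ft_torque': array([-0.04636332, -0.04089954,  0.02694426]), 'finger_force': 0.0, 'finger_gap': 1.001261295879102}
top {'fx': 407.33073710325465, 'fy': 407.33073710325465, 'cx': 262.71325559735584, 'cy': 191.05710300886653, 'xyz': array([ 0.48223587, -0.00856974,  0.95565207]), 'attitude': array([ 0.04033309, -0.69898731,  0.71267417, -0.04342247])}
cup 0.68 [0.534 0.011 0.022] [252. 217.]
mat 0.88 [ 0.77  -0.245  0.006] [357. 117.]
mat 0.85 [ 0.455 -0.098  0.001] [300. 251.]
mat 0.84 [0.573 0.031 0.002] [244. 201.
[... 851 characters left out ...]
0.001] [218. 234.]
mat 0.51 [ 0.579 -0.017  0.002] [255. 210.]
mat 0.26 [0.495 0.218 0.032] [220. 159.]
station_p 0.69 [ 0.521 -0.263  0.017] [249. 272.]
station_p 0.61 [0.549 0.205 0.023] [236. 163.]
bolt_p 0.44 [ 0.453 -0.26   0.026] [223. 272.]
timer 0.5 [0.712 0.125 0.017] [286. 174.]
tape 0.55 [ 0.706 -0.119  0.023] [304. 224.]
marker 0.7 [ 0.518 -0.263  0.015] [248. 273.]
marker 0.69 [0.375 0.134 0.019] [186. 181.]
dropper 0.4 [0.499 0.219 0.031] [221. 159.]
dropper 0.2 [ 0.705 -0.119  0.024] [304. 224.]
bottle 0.68 [0.77  0.023 0.092] [314. 173.]
bottle 0.55 [ 0.547 -0.005  0.039] [244. 199.]
ball_1 0.64 [ 0.551 -0.004  0.036] [245. 199.]
ball_1 0.36 [ 0.52  -0.264  0.016] [249. 273.]
```

```bash
python3 - <<'E'
import cv2
a=cv2.imread("pics/top0.png"); b=cv2.imread("pics/side0.png")
cv2.imwrite("pics/topb.png",cv2.resize(a[70:340,90:450],(800,600),interpolation=cv2.INTER_CUBIC))
cv2.imwrite("pics/sideb.png",cv2.resize(b[120:330,150:430],(800,600),interpolation=cv2.INTER_CUBIC))
E
```

```text
(no output)
```

View pics/topb.png

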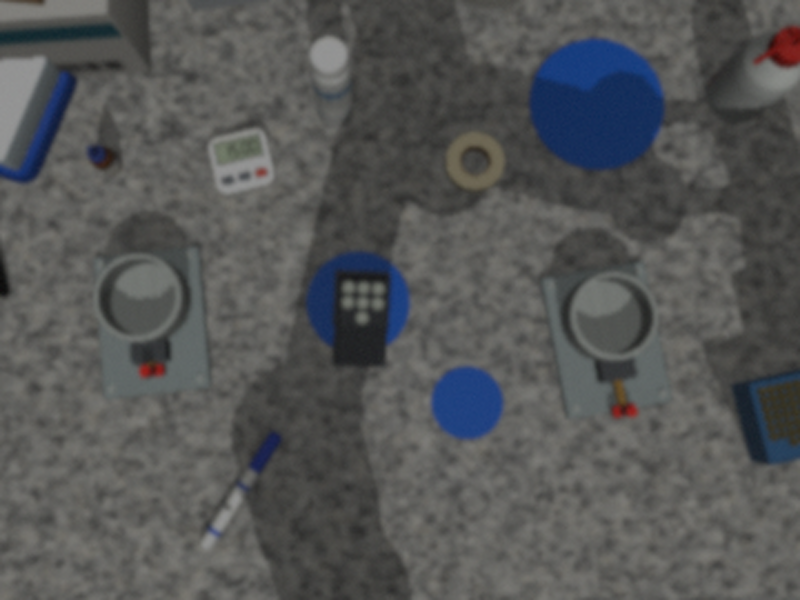

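View pics/sideb.png

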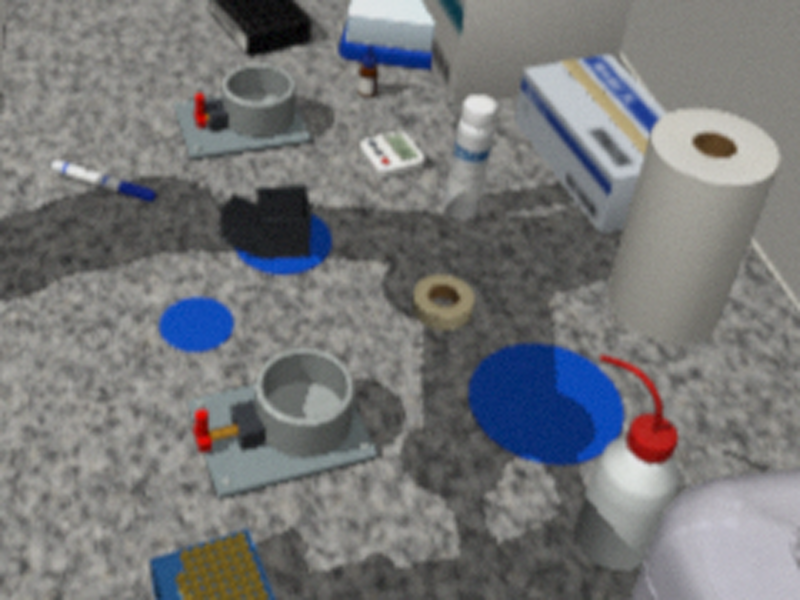

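Candidates (crop-of-top pixels). Mats: large (597,105), middle (358,302) and small (467,403); the middle one, under the cup, is meant. Jars: right (612,316), with its bolt drawn and brass showing at (624,411), and left (141,297), with its bolt home. The right jar is station_p. The only cup is at (361,318), spout towards -x (down in the picture) and holding 7 balls. I'll measure these and check one close crop.

```bash
cat > m.py <<'E'
from h import *
c=camera("top"); im=c["image"]; hsv=cv2.cvtColor(im,cv2.COLOR_RGB2HSV)
def pts(m): 
    v,u=np.nonzero(m); return u,v
H,S,V=[hsv[:,:,i].astype(int) for i in range(3)]
dark=((im.max(2)<60)).astype(np.uint8)
roi=np.zeros_like(dark); roi[170:245,225:285]=1
m=cv2.morphologyEx(dark*roi,cv2.MORPH_CLOSE,np.ones((9,9)))
n,l,s,ce=cv2.connectedComponentsWithStats(m); k=1+np.argmax(s[1:,4]); m=(l==k)
print("cup",s[k])
# side edges per row
for z in(0.057,0.0):
  L=[];Rr=[]
  for v in range(s[k][1]+3,s[k][1]+s[k][3]-3,1):
    u=np.nonzero(m[v])[0]; L.append(ray(c,u.min()-.5,v,z)[:2]); Rr.append(ray(c,u.max()+.5,v,z)[:2])
  L=np.array(L);Rr=np.array(Rr); h=len(L)//2
  for e in(L,Rr):
    for q in (e[:h],e):
      p=np.polyfit(q[:,0],q[:,1],1); print(z,"slope",p[0].round(4),"y at .56",np.polyval(p,.56).round(4),"rms",np.std(q[:,1]-np.polyval(p,q[:,0])).round(4))
u,v=pts(m); 
print("top edge x", ray(c,u.mean(),v.min()-.5,.060),"lip x",ray(c,u.mean(),v.max()+.5,.035), "lip@54",ray(c,u.mean(),v.max()+.5,.057))
blue=((H>105)&(H<125)&(S>150)&(V>60)).astype(np.uint8)
n,l,s,ce=cv2.connectedComponentsWithStats(blue)
for i in range(1,n):
  if s[i,4]>300:
    cn=max(cv2.findContours((l==i).astype(np.uint8),0,cv2.CHAIN_APPROX_NONE)[0],key=len)
    hull=cv2.convexHull(cn)[:,0]
    w=np.array([ray(c,a,b,.003)[:2] for a,b in hull]); (x,y),r=cv2.minEnclosingCircle((w*1000).astype(np.float32)); print("blue",s[i][:4],round(x),round(y),round(r))
red=((H<8)|(H>172))&(S>160)&(V>90)
n,l,s,ce=cv2.connectedComponentsWithStats(red.astype(np.uint8))
for i in range(1,n):
  if s[i,4]>8: print("red",s[i],ray(c,*ce[i],.03).round(4))
E
python3 m.py; python3 - <<'E'
import cv2
a=cv2.imread("pics/top0.png")
x=cv2.resize(a[175:250,215:285],(560,600),interpolation=cv2.INTER_CUBIC)
cv2.imwrite("pics/cupcrop.png",x)
y=cv2.resize(a[185:265,330:400],(525,600),interpolation=cv2.INTER_CUBIC)
cv2.imwrite("pics/jarcrop.png",y)
E
```

```text
cup [ 239  192   26   44 1028]
0.057 slope -0.09 y at .56 0.0372 rms 0.0006
0.057 slope -0.0664 y at .56 0.037 rms 0.0006
0.057 slope -0.097 y at .56 -0.0156 rms 0.0006
0.057 slope -0.0829 y at .56 -0.0157 rms 0.0006
0.0 slope -0.09 y at .56 0.0406 rms 0.0006
0.0 slope -0.0664 y at .56 0.0403 rms 0.0007
0.0 slope -0.097 y at .56 -0.0156 rms 0.0006
0.0 slope -0.0829 y at .56 -0.0157 rms 0.0006
top edge x [0.58833637 0.01147045 0.06      ] lip x [0.49176578 0.01365269 0.035     ] lip@54 [0.49153806 0.01312166 0.057     ]
blue [207   6  51  14] 1045 54 62
blue [329  88  59  58] 773 -247 72
blue [ 12 103 110  48] 797 454 131
blue [229 184  45  40] 562 15 53
blue [285 236  31  31] 455 -97 36
red [435  83  20  16 191] [ 0.8235 -0.4509  0.03  ]
red [154 234   4   5  17] [0.4947 0.2304 0.03  ]
red [160 234   4   4  13] [0.4957 0.2175 0.03  ]
red [366 253   4   4  14] [ 0.4439 -0.246   0.03  ]
red [372 253   4   4  13] [ 0.4442 -0.2597  0.03  ]
```

View pics/cupcrop.png

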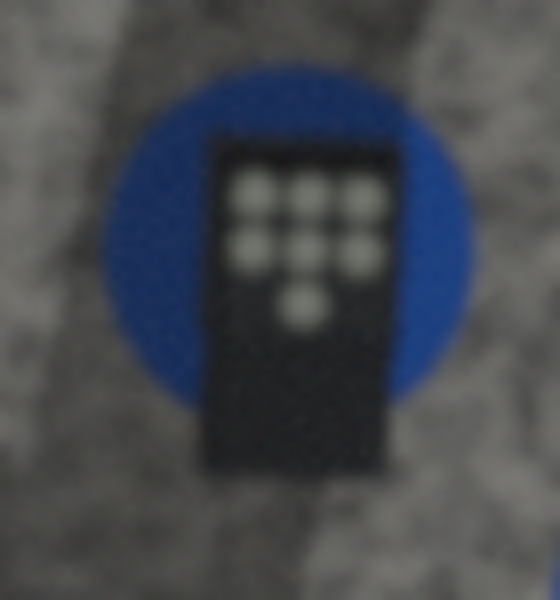

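View pics/jarcrop.png

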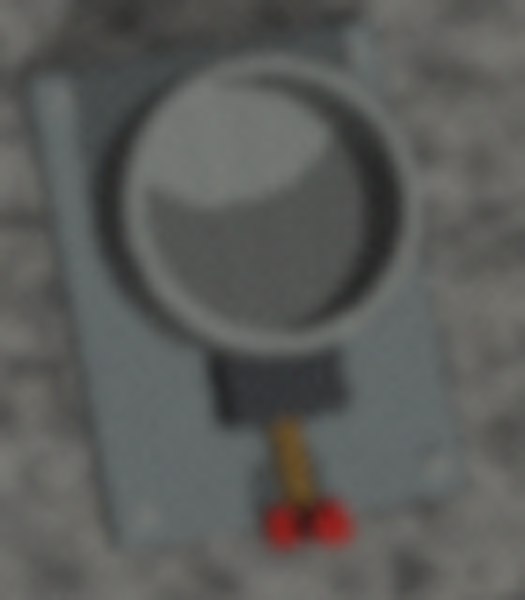

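Both choices check out: the cup crop shows 7 balls in the cup on the middle mat, spout end at (295,470). The jar crop shows the brass bolt drawn at (293,460), with the knob at (308,522). I'll test the sideways pouring tilt in free air above the jar first, because j5's lower limit makes a forward tilt doubtful.

```bash
python3 - <<'E'
from h import *
c=camera("top")
print("jar",ray(c,365.7,212.1,.06), "knob",ray(c,371,254.8,.054))
E
python3 -m jog '315 233 60 0 0 0.72 1;315 233 60 0 0 0.72 1;315 233 60 0 0 0.72 1;315 233 60 0 0 0.72 1;315 233 60 0 0 0.72 1;315 233 60 0 0 0.72 1;315 233 60 0 0 0.72 1;315 233 60 0 0 0.72 1;315 233 60 0 0 0.72 1;315 233 60 0 0 0.72 1;315 233 60 0 0 0.72 1;315 233 60 0 0 0.72 1;315 233 60 0 0 0.72 1'
python3 -c "
from h import *
print(get_state()['joints'])"
python3 -m jog '0 0 0 0.94 -0.45 0 1;0 0 0 0.94 -0.45 0 1;0 0 0 0.94 -0.45 0 1;0 0 0 0.94 -0.45 0 1;0 0 0 0.94 -0.45 0 1;0 0 0 0.94 -0.45 0 1;0 0 0 0.94 -0.45 0 1;0 0 0 0.94 -0.45 0 1;0 0 0 0.94 -0.45 0 1;0 0 0 0.94 -0.45 0 1;0 0 0 0.94 -0.45 0 1'
python3 -c "
from h import *
print(get_state()['joints'])"
```

```text
jar [ 0.53782052 -0.23942527  0.06      ] knob [ 0.44443004 -0.24795358  0.054     ]
t: 2.28
tcp_pos: [0.5197, -0.2506, 0.3034]
ee_rot: [-0.0, 0.847, 0.532, -0.0]
wrist_force: [-0.6, -0.8, 1.2]
finger_gap: 1.002
finger_force: 0.0
[-5.81831433e-01  4.04035284e-01  1.26605121e+00 -5.74476113e-04
  1.47230769e+00 -1.32611744e-01]
t: 3.2
tcp_pos: [0.5194, -0.2516, 0.3032]
ee_rot: [-0.265, 0.735, 0.46, 0.421]
wrist_force: [-0.1, -0.1, -0.6]
finger_gap: 1.003
finger_force: 0.0
[-0.99468089  0.61483792  1.32733317  0.86123512  1.80705419 -0.60695454]
```

```bash
cat >> h.py <<'E'
def toolR(psi,tilt=0):
    x=np.array([np.cos(psi),np.sin(psi),0]); z=np.array([0,0,-1.]); M=np.column_stack([x,np.cross(z,x),z])
    cy=np.array([-np.sin(psi),np.cos(psi),0]); return R.from_rotvec(-cy*tilt)*R.from_matrix(M)
def cur():
    s=get_state(); q=np.array(s["ee_rot"]); return np.array(s["tcp_pos"]),R.from_quat(q[[1,2,3,0]])
def delta(p,Rt):
    p0,R0=cur(); print("shift mm",((np.array(p)-p0)*1000).round(1),"rv",(Rt*R0.inv()).as_rotvec().round(3))
E
python3 - <<'E'
from h import *
c=camera("side"); print("jar side",ray(c,256.75,255.8,.06))
for k,(x,y,z) in dict(rimcentre=(.538,-.239,.06),cupback=(.588,.009,.06),cupbl=(.588,.037,.06),cupbr=(.588,-.018,.06),mat=(.561,.013,.003)).items():
    u,v=proj(c,(x,y,z)); print(k,"side crop px",round((u-150)/.35),round((v-120)/.35))
delta((.559,.011,.15),toolR(-.083))
E
```

```text
jar side [ 0.54162619 -0.24779448  0.06      ]
rimcentre side crop px 299 381
cupback side crop px 305 199
cupbl side crop px 301 182
cupbr side crop px 310 215
mat side crop px 279 238
shift mm [  39.2  262.1 -154. ] rv [-0.547  0.955 -1.088]
```

```bash
cat > fit.py <<'E'
from h import *
import itertools
t=np.linspace(0,2*np.pi,180,endpoint=False)
for n in("top","side"):
    im=cv2.GaussianBlur(cv2.cvtColor(cv2.imread(f"pics/{n}0.png"),cv2.COLOR_BGR2GRAY).astype(np.float32),(0,0),.7)
    c=camera(n)
    def ring(x,y,r,z):
        q=np.column_stack([x+r*np.cos(t),y+r*np.sin(t),0*t+z]); q=(q-c["xyz"])@rot(c)
        m=np.column_stack([c["cx"]+c["fx"]*q[:,0]/q[:,2],c["cy"]+c["fy"]*q[:,1]/q[:,2]]).astype(np.float32)
        return cv2.remap(im,m[:,:1],m[:,1:],cv2.INTER_LINEAR)[:,0]
    best=max(((np.mean(ring(x,y,.042,.06))*2-np.mean(ring(x,y,.0475,.06))-np.mean(ring(x,y,.0365,.06)),x,y) for x in np.arange(.52,.56,.001) for y in np.arange(-.265,-.225,.001)))
    print(n,"p",np.round(best,4))
    best=max(((np.mean(ring(x,y,.042,.06))*2-np.mean(ring(x,y,.0475,.06))-np.mean(ring(x,y,.0365,.06)),x,y) for x in np.arange(.52,.58,.001) for y in np.arange(.2,.25,.001)))
    print(n,"q",np.round(best,4))
E
python3 fit.py; python3 -m jog '39 262 0 -0.547 0.955 -1.088 1;39 262 0 -0.547 0.955 -1.088 1;39 262 0 -0.547 0.955 -1.088 1;39 262 0 -0.547 0.955 -1.088 1;39 262 0 -0.547 0.955 -1.088 1;39 262 0 -0.547 0.955 -1.088 1;39 262 0 -0.547 0.955 -1.088 1;39 262 0 -0.547 0.955 -1.088 1;39 262 0 -0.547 0.955 -1.088 1;39 262 0 -0.547 0.955 -1.088 1;39 262 -80 -0.547 0.955 -1.088 1;39 262 -80 -0.547 0.955 -1.088 1;39 262 -154 -0.547 0.955 -1.088 1;39 262 -154 -0.547 0.955 -1.088 1;39 262 -154 -0.547 0.955 -1.088 1;39 262 -154 -0.547 0.955 -1.088 1;39 262 -154 -0.547 0.955 -1.088 1;39 262 -154 -0.547 0.955 -1.088 1'
python3 - <<'E'
from h import *
print(get_state()["joints"]); delta((.559,.011,.031),toolR(-.083))
E
```

```text
top p [36.8818  0.539  -0.241 ]
top q [37.6574  0.566   0.233 ]
side p [51.0462  0.541  -0.242 ]
side q [24.0204  0.568   0.232 ]
t: 4.85
tcp_pos: [0.5607, 0.0114, 0.153]
ee_rot: [-0.001, 0.999, -0.041, 0.004]
wrist_force: [-0.6, -0.1, 0.4]
finger_gap: 0.998
finger_force: 0.0
[-0.11754018  0.48808317  1.56064447  0.00257934  1.08489059  1.53480623]
shift mm [  -1.7   -0.4 -122. ] rv [-0.001  0.008 -0.   ]
```

```bash
python3 -m jog '-2 0 -30 0 0.008 0 1;-2 0 -60 0 0.008 0 1;-2 0 -85 0 0.008 0 1;-2 0 -105 0 0.008 0 1;-2 0 -122 0 0.008 0 1;-2 0 -122 0 0.008 0 1;-2 0 -122 0 0.008 0 1;-2 0 -122 0 0.008 0 0.5;-2 0 -122 0 0.008 0 0.5;-2 0 -122 0 0.008 0 0.5;-2 0 -122 0 0.008 0 0.5;-2 0 -122 0 0.008 0 0.5;-2 0 -122 0 0.008 0 0.5;-2 0 -122 0 0.008 0 0.4;-2 0 -122 0 0.008 0 0.4;-2 0 -122 0 0.008 0 0.4;-2 0 -122 0 0.008 0 0.4'
```

```text
t: 6.27
tcp_pos: [0.5574, 0.0116, 0.0281]
ee_rot: [-0.001, 0.999, -0.041, -0.003]
wrist_force: [-2.5, -3.1, 5.3]
finger_gap: 0.585
finger_force: 30.0
```

```bash
python3 -m jog '0 0 10 0 0 0 0.4;0 0 25 0 0 0 0.4;0 0 45 0 0 0 0.4;0 0 70 0 0 0 0.4;0 0 95 0 0 0 0.4;0 0 120 0 0 0 0.4;0 0 140 0 0 0 0.4;0 0 150 0 0 0 0.4;0 0 150 0 0 0 0.4;0 0 150 0 0 0 0.4'
python3 - <<'E'
from h import *
for n in("top","side"):
    c=camera(n); p=proj(c,(.55,.011,.18)); u,v=int(p[0]),int(p[1])
    x=c["image"][max(v-60,0):v+70,u-80:u+80,::-1]; cv2.imwrite(f"pics/{n}1.png",cv2.resize(x,None,fx=2.4,fy=2.4,interpolation=cv2.INTER_CUBIC)); print(n,u,v)
a,b=cv2.imread("pics/top1.png"),cv2.imread("pics/side1.png"); h=min(len(a),len(b)); cv2.imwrite("pics/pair1.png",np.hstack([a[:h],b[:h]]))
E
```

```text
t: 7.1
tcp_pos: [0.557, 0.012, 0.1773]
ee_rot: [-0.001, 0.999, -0.041, -0.003]
wrist_force: [0.0, 0.3, -2.0]
finger_gap: 0.593
finger_force: 30.0
top 250 204
side 244 158
```

View pics/pair1.png

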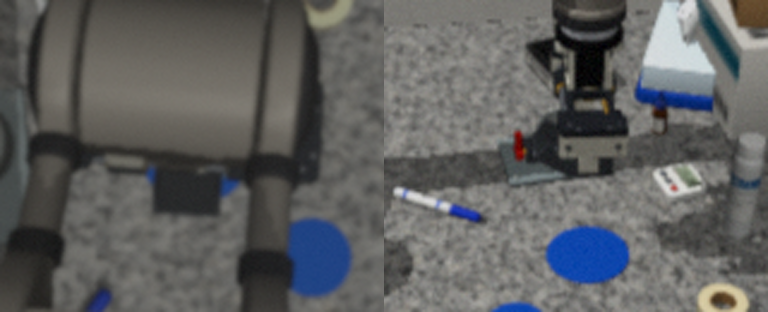

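```bash
cat > pour.py <<'E'
from h import *
psi=1.12; J=np.array([.540,-.2415,0]); sd=-np.array([np.cos(psi),np.sin(psi),0])
p0,R0=cur()
for tilt,lz in((0,.16),(25,.12),(25,.08),(35,.078),(40,.078),(45,.076),(50,.076),(55,.076),(60,.076),(63,.076)):
    a=np.radians(tilt); Rt=toolR(psi,a); Rc=Rt*R.from_euler("x",180,degrees=True)
    tcp=J-.015*sd+[0,0,lz]-Rc.apply([-.0625,0,.007])
    print(tilt,lz,((tcp-p0)*1000).round(0),(Rt*R0.inv()).as_rotvec().round(2))
E
python3 - <<'E'
from h import *
c=camera("side"); im=c["image"]; H,S,V=cv2.split(cv2.cvtColor(im,cv2.COLOR_RGB2HSV))
m=((H>105)&(H<125)&(S>150)).astype(np.uint8); n,l,s,ce=cv2.connectedComponentsWithStats(m)
for i in range(1,n):
    if s[i,4]>200: print(s[i],ray(c,*ce[i],.003).round(4))
E
python3 pour.py
```

```text
[232 192  34  24 630] [0.5637 0.0105 0.003 ]
[206 224  26  19 381] [ 0.4568 -0.1012  0.003 ]
[ 314  240   54   43 1755] [ 0.7741 -0.2523  0.003 ]
0 0.16 [  17. -184.  -23.] [ 0.   -0.01  1.2 ]
25 0.12 [  16. -186.  -36.] [ 0.23 -0.41  1.18]
25 0.08 [  16. -186.  -76.] [ 0.23 -0.41  1.18]
35 0.078 [  14. -190.  -68.] [ 0.32 -0.57  1.16]
40 0.078 [  13. -193.  -63.] [ 0.37 -0.65  1.15]
45 0.076 [  12. -196.  -61.] [ 0.42 -0.73  1.14]
50 0.076 [  10. -199.  -57.] [ 0.46 -0.81  1.12]
55 0.076 [   8. -203.  -53.] [ 0.51 -0.89  1.1 ]
60 0.076 [   6. -206.  -49.] [ 0.55 -0.97  1.08]
63 0.076 [   5. -209.  -48.] [ 0.58 -1.02  1.07]
```

```bash
python3 -m jog '2 -18 0 0 0 0.12 0.4;4 -37 0 0 0 0.24 0.4;6 -55 0 0 0 0.36 0.4;8 -74 -5 0 0 0.48 0.4;10 -92 -10 0 0 0.6 0.4;11 -110 -15 0 0 0.72 0.4;13 -129 -20 0 0 0.84 0.4;14 -147 -23 0 0 0.96 0.4;16 -166 -23 0 0 1.08 0.4;17 -184 -23 0 0 1.2 0.4;17 -184 -23 0 0 1.2 0.4;17 -184 -23 0 0 1.2 0.4;17 -184 -23 0 0 1.2 0.4'; python3 pour.py; python3 -c "
from h import *
print(get_state()['joints'])"
```

```text
t: 8.33
tcp_pos: [0.5738, -0.1715, 0.1537]
ee_rot: [0.0, 0.849, 0.529, -0.003]
wrist_force: [0.6, -0.1, -1.4]
finger_gap: 0.588
finger_force: 30.0
0 0.16 [-0. -0. -1.] [ 0.   -0.01  0.01]
25 0.12 [ -1.  -3. -14.] [ 0.4 -0.2  0. ]
25 0.08 [ -1.  -3. -54.] [ 0.4 -0.2  0. ]
35 0.078 [ -3.  -7. -46.] [ 0.55 -0.27  0.  ]
40 0.078 [ -4.  -9. -41.] [ 0.63 -0.31  0.  ]
45 0.076 [ -6. -12. -38.] [ 0.71 -0.35  0.  ]
50 0.076 [ -7. -15. -34.] [ 0.79 -0.39  0.  ]
55 0.076 [ -9. -19. -31.] [ 0.87 -0.43  0.  ]
60 0.076 [-11. -23. -27.] [ 0.95 -0.46  0.  ]
63 0.076 [-12. -25. -25.] [ 0.99 -0.49  0.  ]
[-0.4155377   0.55776399  1.43414028 -0.00611752  1.15335813  0.04335546]
```

```bash
python3 -m jog '0 -1 -5 0.1 -0.05 0 0.4;0 -1 -8 0.2 -0.1 0 0.4;-1 -2 -11 0.3 -0.15 0 0.4;-1 -3 -14 0.4 -0.2 0 0.4;-1 -3 -30 0.4 -0.2 0 0.4;-1 -3 -45 0.4 -0.2 0 0.4;-1 -3 -54 0.4 -0.2 0 0.4;-1 -3 -54 0.4 -0.2 0 0.4;-2 -5 -50 0.48 -0.24 0 0.4;-3 -7 -46 0.55 -0.27 0 0.4;-3 -7 -46 0.55 -0.27 0 0.4;-3 -8 -44 0.59 -0.29 0 0.4;-4 -9 -41 0.63 -0.31 0 0.4;-4 -9 -41 0.63 -0.31 0 0.4;-4 -9 -41 0.63 -0.31 0 0.4;-4 -9 -41 0.63 -0.31 0 0.4'
python3 - <<'E'
from h import *
for n in("top","side"):
    c=camera(n); p=proj(c,(.54,-.24,.06)); u,v=int(p[0]),int(p[1])
    x=c["image"][v-60:v+50,u-70:u+70,::-1]; cv2.imwrite(f"pics/{n}2.png",cv2.resize(x,(400,315),interpolation=cv2.INTER_CUBIC))
cv2.imwrite("pics/pair2.png",np.hstack([cv2.imread("pics/top2.png"),cv2.imread("pics/side2.png")]))
E
```

```text
t: 9.67
tcp_pos: [0.5707, -0.1807, 0.1141]
ee_rot: [-0.18, 0.797, 0.499, 0.289]
wrist_force: [0.9, 0.4, -1.5]
finger_gap: 0.586
finger_force: 30.0
```

View pics/pair2.png

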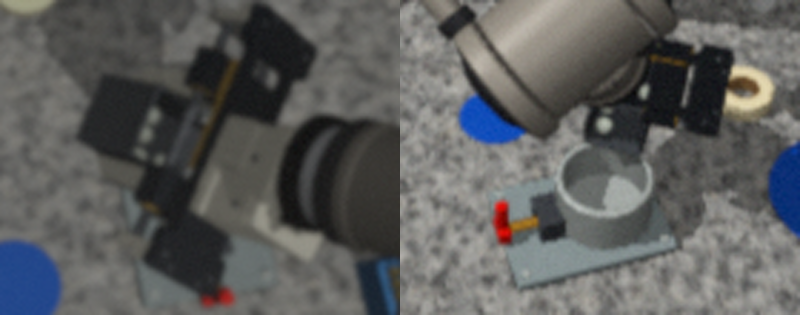

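The left (top-view) half shows the cup tilted, with balls in it at about (150,140). The right (side-view) half shows the lip over the jar at (615,150), so the position is good. Continuing the tilt slowly.

```bash
python3 pour.py | tail -5; python3 -m jog '-1 -1 1 0.04 -0.02 0 0.4;-2 -3 3 0.08 -0.04 0 0.4;-2 -3 3 0.08 -0.04 0 0.4;-2 -4 5 0.12 -0.06 0 0.4;-3 -6 7 0.16 -0.08 0 0.4;-3 -6 7 0.16 -0.08 0 0.4;-3 -6 7 0.16 -0.08 0 0.4;-4 -8 8 0.2 -0.1 0 0.4;-5 -10 10 0.24 -0.12 0 0.4;-5 -10 10 0.24 -0.12 0 0.4;-5 -10 10 0.24 -0.12 0 0.4;-6 -12 12 0.28 -0.13 0 0.4;-7 -14 14 0.32 -0.15 0 0.4;-7 -14 14 0.32 -0.15 0 0.4;-8 -16 16 0.36 -0.18 0 0.4;-8 -16 16 0.36 -0.18 0 0.4;-8 -16 16 0.36 -0.18 0 0.4;-8 -16 16 0.36 -0.18 0 0.4;-8 -16 16 0.36 -0.18 0 0.4;-8 -16 16 0.36 -0.18 0 0.4'
python3 - <<'E'
from h import *
print(get_state()["joints"])
c=camera("side"); p=proj(c,(.54,-.24,.06)); u,v=int(p[0]),int(p[1])
cv2.imwrite("pics/side3.png",cv2.resize(c["image"][v-50:v+40,u-60:u+60,::-1],(640,480),interpolation=cv2.INTER_CUBIC))
E
```

```text
45 0.076 [-3. -3.  1.] [ 0.08 -0.04  0.  ]
50 0.076 [-4. -6.  5.] [ 0.16 -0.08  0.  ]
55 0.076 [ -6. -10.   9.] [ 0.24 -0.11  0.  ]
60 0.076 [ -8. -14.  13.] [ 0.32 -0.15  0.  ]
63 0.076 [ -9. -16.  14.] [ 0.37 -0.18  0.  ]
t: 11.43
tcp_pos: [0.5626, -0.1969, 0.13]
ee_rot: [-0.274, 0.723, 0.453, 0.444]
wrist_force: [0.1, 0.8, -1.4]
finger_gap: 0.59
finger_force: 30.0
[-0.90041149  0.8355063   1.49487081  0.93500146  1.53339043 -0.86200886]
```

View pics/side3.png

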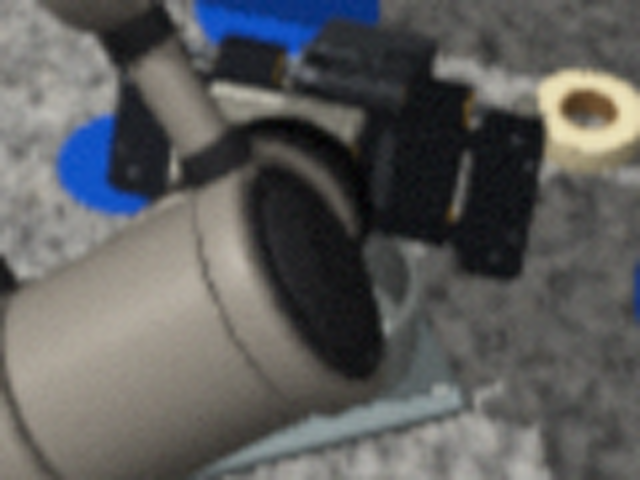

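```bash
python3 -m jog '0 0 0 0.04 -0.02 0 0.4;0 0 0 0.04 -0.02 0 0.4;0 0 0 0 0 0 0.4;0 0 0 0 0 0 0.4;0 0 0 0.04 -0.02 0 0.4;0 0 0 0.04 -0.02 0 0.4;0 0 0 0 0 0 0.4;0 0 0 0 0 0 0.4;0 0 15 0 0 0 0.4;0 0 30 0 0 0 0.4;0 0 50 0 0 0 0.4;0 10 60 -0.11 0.055 0 0.4;0 20 60 -0.22 0.11 0 0.4;0 30 60 -0.33 0.165 0 0.4;0 40 60 -0.44 0.22 0 0.4;0 50 60 -0.55 0.275 0 0.4;0 60 60 -0.66 0.33 0 0.4;0 70 60 -0.77 0.38 0 0.4;0 80 60 -0.88 0.43 0 0.4;0 90 60 -0.99 0.48 0 0.4'
python3 -m jog '0 30 0 0 0 0 0.4;0 60 0 0 0 0 0.4;0 90 0 0 0 0 0.4;0 120 0 0 0 0 0.4;0 120 0 0 0 0 0.4;0 120 0 0 0 0 0.4'
python3 - <<'E'
from h import *
o=[]
for n in("top","side"):
    c=camera(n); p=proj(c,(.53,-.22,.06)); u,v=int(p[0]),int(p[1])
    o.append(cv2.resize(c["image"][v-45:v+45,u-55:u+45,::-1],(400,360),interpolation=cv2.INTER_CUBIC))
    p=proj(c,(.56,.02,.2)); u,v=int(p[0]),int(p[1])
    o.append(cv2.resize(c["image"][max(v-70,0):max(v-70,0)+120,u-80:u+80,::-1],(400,240),interpolation=cv2.INTER_CUBIC))
cv2.imwrite("pics/q4.png",np.hstack([np.vstack(o[:2]),np.vstack(o[2:])]))
delta((.561,.012,.12),toolR(-.083))
E
```

```text
t: 13.15
tcp_pos: [0.5627, -0.1069, 0.1929]
ee_rot: [0.006, 0.847, 0.531, 0.0]
wrist_force: [0.1, 0.0, -2.1]
finger_gap: 0.587
finger_force: 30.0
t: 13.65
tcp_pos: [0.5621, 0.0144, 0.1911]
ee_rot: [0.003, 0.846, 0.533, 0.001]
wrist_force: [0.9, 0.0, -0.9]
finger_gap: 0.585
finger_force: 30.0
shift mm [ -1.3  -0.3 -70.7] rv [ 0.007  0.002 -1.204]
```

View pics/q4.png

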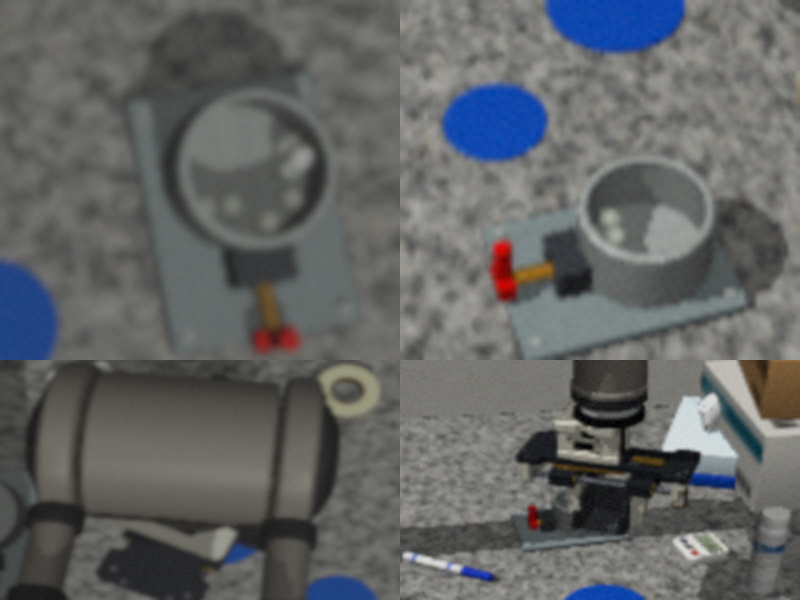

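Top view: balls lie in the jar at about (208,202), (232,205), (268,220), (290,198) and (300,155), and the bolt is still drawn. I'll count them once the cup is back on the mat.

```bash
python3 -m jog '-1 0 0 0.001 0 -0.12 0.4;-1 0 0 0.001 0 -0.24 0.4;-1 0 0 0.002 0 -0.36 0.4;-1 0 0 0.003 0 -0.48 0.4;-1 0 0 0.003 0 -0.6 0.4;-1 0 0 0.004 0 -0.72 0.4;-1 0 -10 0.005 0 -0.84 0.4;-1 0 -25 0.006 0 -0.96 0.4;-1 0 -45 0.007 0 -1.08 0.4;-1 0 -71 0.007 0.002 -1.204 0.4;-1 0 -71 0.007 0.002 -1.204 0.4;-1 0 -71 0.007 0.002 -1.204 0.4;-1 0 -71 0.007 0.002 -1.204 0.4'
python3 -c "
from h import *
delta((.5605,.012,.029),toolR(-.083))"
```

```text
t: 14.83
tcp_pos: [0.5621, 0.0119, 0.1201]
ee_rot: [-0.0, 0.999, -0.04, 0.001]
wrist_force: [0.3, 0.0, -1.3]
finger_gap: 0.587
finger_force: 30.0
shift mm [ -1.6   0.1 -91.1] rv [-0.001  0.002 -0.003]
```

```bash
python3 -m jog '-2 0 -25 0 0 0 0.4;-2 0 -50 0 0 0 0.4;-2 0 -70 0 0 0 0.4;-2 0 -80 0 0 0 0.4;-2 0 -86 0 0 0 0.4;-2 0 -89 0 0 0 0.4;-2 0 -90 0 0 0 0.4;-2 0 -91 0 0 0 0.4;-2 0 -91 0 0 0 0.4;-2 0 -91 0 0 0 0.4;-2 0 -91 0 0 0 0.4'
```

```text
t: 15.75
tcp_pos: [0.5597, 0.0128, 0.0283]
ee_rot: [-0.0, 0.999, -0.041, 0.001]
wrist_force: [0.1, -0.3, -1.3]
finger_gap: 0.584
finger_force: 30.0
```

```bash
python3 -m jog '0 0 -1 0 0 0 0.4;0 0 -1.5 0 0 0 0.4;0 0 -1.5 0 0 0 0.4;0 0 -1.5 0 0 0 0.4'; python3 -m jog '0 0 0 0 0 0 0.65;0 0 0 0 0 0 0.75;0 0 0 0 0 0 0.9;0 0 0 0 0 0 1;0 0 0 0 0 0 1;0 0 0 0 0 0 1;0 0 0 0 0 0 1;0 0 0 0 0 0 1'
```

```text
t: 16.08
tcp_pos: [0.5598, 0.0128, 0.0281]
ee_rot: [-0.0, 0.999, -0.041, 0.001]
wrist_force: [-3.5, -0.2, 12.9]
finger_gap: 0.588
finger_force: 30.0
t: 16.75
tcp_pos: [0.5593, 0.0128, 0.0261]
ee_rot: [-0.001, 0.999, -0.041, -0.0]
wrist_force: [0.4, -0.3, 0.0]
finger_gap: 0.998
finger_force: 0.0
```

```bash
python3 -m jog '0 0 15 0 0 0 1;0 0 35 0 0 0 1;0 0 65 0 0 0 1;0 0 100 0 0 0 1;0 0 130 0 0 0 1;0 0 150 0 0 0 0;-20 -35 150 0 0 0.03 0;-45 -70 150 0 0 0.06 0;-70 -105 150 0 0 0.09 0;-100 -140 150 0 0 0.12 0;-120 -180 150 0 0 0.15 0;-140 -220 150 0 0 0.18 0;-155 -250 150 0 0 0.2 0;-155 -271 150 0 0 0.2 0;-155 -271 150 0 0 0.2 0;-155 -271 150 0 0 0.2 0'
cat > chk.py <<'E'
from h import *
import sys
tag=sys.argv[1]; c=camera("top"); o=[]
for x,y in((.54,-.2),(.55,.015)):
    p=proj(c,(x,y,.06)); u,v=int(p[0]),int(p[1])
    o.append(cv2.resize(c["image"][v-30:v+50,u-20-10:u+50-10,::-1],(400,457),interpolation=cv2.INTER_CUBIC))
cv2.imwrite(f"pics/{tag}.png",np.hstack(o))
im=c["image"]; H,S,V=cv2.split(cv2.cvtColor(im,cv2.COLOR_RGB2HSV))
n,l,s,ce=cv2.connectedComponentsWithStats((((H<8)|(H>172))&(S>160)&(V>90)).astype(np.uint8))
for i in range(1,n):
  if s[i,4]>8: print("red",s[i],ray(c,*ce[i],.027).round(4))
E
python3 chk.py c5; python3 -c "
from h import *
p=np.array([.540,-.2415,.047])-.137*np.array([.993,.12,0]); delta(p,toolR(.12))"
```

```text
t: 18.08
tcp_pos: [0.4039, -0.2592, 0.1762]
ee_rot: [-0.001, 0.998, 0.057, -0.0]
wrist_force: [0.4, 0.5, 0.4]
finger_gap: 0.256
finger_force: 0.0
red [435  83  20  16 203] [ 0.8251 -0.4523  0.027 ]
red [154 234   4   5  17] [0.4947 0.2312 0.027 ]
red [159 234   5   4  14] [0.4955 0.2186 0.027 ]
red [366 252   4   5  16] [ 0.4443 -0.2471  0.027 ]
red [372 252   4   5  15] [ 0.4442 -0.2607  0.027 ]
shift mm [-2.000e-01  1.000e-01 -1.291e+02] rv [-0.002 -0.     0.003]
```

View pics/c5.png

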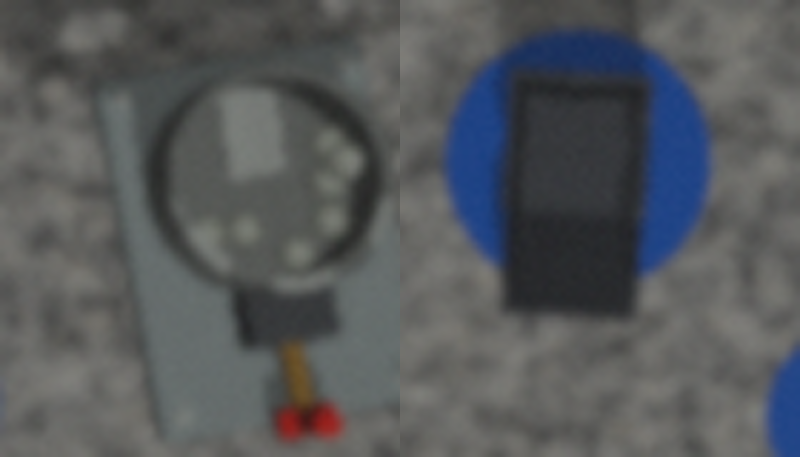

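The left half shows seven balls in the jar, at (330,138), (350,160), (330,182), (333,220), (300,250), (246,230) and (207,232). The right half shows the cup empty, upright and centred on the mat at (578,190). Next is the bolt.

```bash
python3 -m jog '0 0 -35 0 0 0 0;0 0 -70 0 0 0 0;0 0 -100 0 0 0 0;0 0 -120 0 0 0 0;0 0 -129 0 0 0 0;0 0 -129 0 0 0 0;0 0 -129 0 0 0 0'
python3 -m jog '5 0.6 0 0 0 0 0;10 1.2 0 0 0 0 0;14 1.7 0 0 0 0 0;18 2.2 0 0 0 0 0;22 2.7 0 0 0 0 0;25 3 0 0 0 0 0;28 3.4 0 0 0 0 0;31 3.7 0 0 0 0 0;34 4.1 0 0 0 0 0;37 4.4 0 0 0 0 0;40 4.8 0 0 0 0 0;40 4.8 0 0 0 0 0'
```

```text
t: 18.72
tcp_pos: [0.4049, -0.2576, 0.0477]
ee_rot: [-0.001, 0.998, 0.06, -0.0]
wrist_force: [0.2, 0.3, 0.9]
finger_gap: 0.006
finger_force: 0.0
t: 19.72
tcp_pos: [0.4448, -0.2532, 0.0471]
ee_rot: [-0.001, 0.998, 0.059, 0.0]
wrist_force: [-0.2, 0.5, 0.7]
finger_gap: 0.004
finger_force: 0.1
```

```bash
python3 - <<'E'
from h import *
c=camera("side"); p=proj(c,(.47,-.25,.04)); u,v=int(p[0]),int(p[1])
cv2.imwrite("pics/s6.png",cv2.resize(c["image"][v-35:v+30,u-40:u+50,::-1],(720,520),interpolation=cv2.INTER_CUBIC))
E
```

```text
(no output)
```

View pics/s6.png

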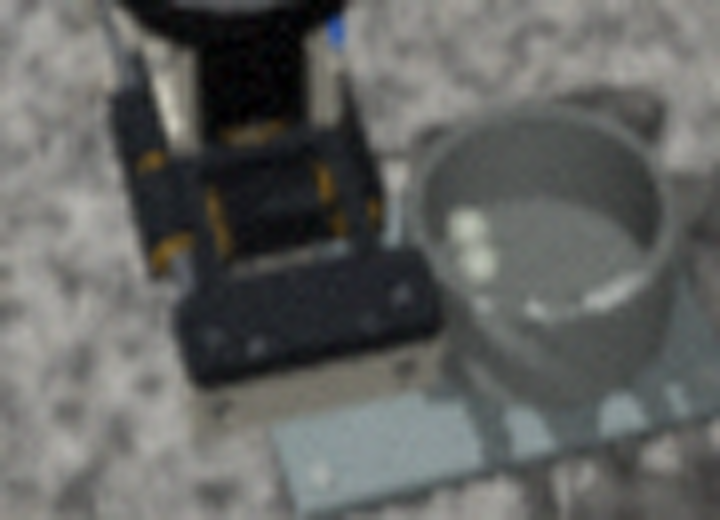

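The gripper hides the knob here, but clears the jar. I'll keep pushing in small steps and watch the force.

```bash
python3 -m jog '2 0.2 0 0 0 0 0;4 0.5 0 0 0 0 0;4 0.5 0 0 0 0 0'; python3 -m jog '2 0.2 0 0 0 0 0;4 0.5 0 0 0 0 0;4 0.5 0 0 0 0 0'; python3 -m jog '1 0.1 0 0 0 0 0;2 0.2 0 0 0 0 0;2 0.2 0 0 0 0 0'
```

```text
t: 20.02
tcp_pos: [0.4485, -0.2529, 0.0472]
ee_rot: [-0.001, 0.998, 0.059, -0.0]
wrist_force: [-0.7, -0.1, -0.9]
finger_gap: 0.005
finger_force: 0.4
t: 20.27
tcp_pos: [0.4503, -0.2525, 0.0471]
ee_rot: [-0.001, 0.998, 0.059, -0.002]
wrist_force: [-11.2, -2.7, 5.8]
finger_gap: 0.004
finger_force: 5.8
t: 20.52
tcp_pos: [0.4506, -0.2524, 0.047]
ee_rot: [-0.001, 0.998, 0.059, -0.004]
wrist_force: [-18.8, -6.0, 9.0]
finger_gap: 0.005
finger_force: 9.7
```

```bash
python3 -m jog '-8 -1 0 0 0 0 0;-20 -2.4 0 0 0 0 0;-35 -4 0 0 0 0 0;-45 -5 10 0 0 0 0;-45 -5 45 0 0 0 0;-45 -5 85 0 0 0 0;-45 -5 125 0 0 0 0;-45 -5 150 0 0 0 0;-45 -5 150 0 0 0 0'; python3 chk.py c7
```

```text
t: 21.27
tcp_pos: [0.412, -0.2592, 0.2031]
ee_rot: [0.004, 0.998, 0.059, 0.005]
wrist_force: [0.4, -0.4, 0.2]
finger_gap: 0.007
finger_force: 0.0
red [435  83  20  16 204] [ 0.825  -0.4522  0.027 ]
red [154 234   4   5  17] [0.4947 0.2312 0.027 ]
red [159 234   5   4  14] [0.4955 0.2186 0.027 ]
red [364 243   4   4  12] [ 0.4662 -0.2438  0.027 ]
red [369 242   5   5  15] [ 0.4668 -0.2568  0.027 ]
```

```bash
python3 -c "
from workcell import *
print(sign_off())"
```

```text
the job is handed in; nothing more can be done
None
```

The job is handed in, with no verdict returned: my last pictures showed all seven balls in the right-hand jar and the empty cup upright and released on the middle mat. That jar's bolt was then pushed to its stop, its knob sitting within about 2 mm of where the other jar's home bolt puts it.

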